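# Hook the spring clip off the axle pin and take off the idler roller

## Robot

A 7-joint arm with a two-finger parallel gripper is mounted at the origin on a cart in front of the work surface, level with it; the furniture and walls round the work are solid. World frame = base frame: x ahead of the robot, y to its left, z up, the work surface at z = 0. Lengths are in m, angles in rad, forces in N, time in s.
With the tool pointing down it reaches from about 0.425 to 0.925 m from the base axis. Payload 6.8 kg.
Tool frame: the origin (TCP) lies midway between the tips of the shut fingers; the grasp point (between the pads) lies 19 mm behind it; z points along the fingers, y is the line along which they close (so a half turn about z gives the same grasp; the last joint's range is limited). The gripper opens to 85 mm and grips with 20 to 120 N. Pads are 22 mm wide; open, the fingers measure 114 mm over their backs; the gripper's body (76 mm by 85 mm) begins 54 mm behind the grasp point. The pads swing forward as they close: fully open they stand 13 mm farther back than shut.
Start: joints at [1.206, 0.477, 0.022, 1.555, -0.011, 1.109, -0.083], TCP at [0.171, -0.653, 0.231] pointing down, gripper open.
Joint ranges: [-2.96, 2.96], [-0.34, 2.1], [-1.41, 1.46], [0.24, 2.44], [-1.37, 4.51], [0.17, 1.92], [-2.96, 2.96]. Speed limits (rad/s): [2.39, 2.39, 3.14, 3.14, 3.14, 3.14, 3.14].

## Interface

Orientations are given as a unit quaternion [x, y, z, w].
In Python, from rig import r gives the robot as it stands. The module is installed in compiled form; this text tells all that it offers.
- The arm moves only by the shell command python3 -m creep 'ROWS'. ROWS is JSON, one flat list of numbers, 5 for each row, row after row: the opening, from 0 (shut) to 1 (fully open), then the shift along the tool's x, y, z in mm, then the turn about the tool's z in rad. A call has 1 to 20 rows; each row is the pose to reach, as a shift and turn from the pose commanded when the call began, along the tool's axes at that moment; what a row does not reach only later rows make up. A row lasts 1/8 s, in which the tool goes at most 62.5 mm and 10.7 degrees, less where a joint would pass 70% of its speed; a pose out of reach is approached as far as the arm can. A call with a gripper value outside its range is refused whole. The fingers move at their own pace and stop on an object; the grip force is fixed at half the most. Time passes only in rows, so rows that repeat a pose let the fingers close. It gives the time, the measured TCP pose, the force, the opening and the grip force at its end, in the units of the state.
- r.get_state(): the state, without advancing time (a new reading comes with each control period).
- r.snapshot(name): name is "scene" or "top" or "wrist"; returns a dict with "pixels" (480x640x3 uint8, blue, green, red), "fx", "fy", "cx", "cy" (pixels), "k1" (the pictures are not rectified: a ray, as slopes to the right and down, at radius r is drawn at 1 + k1 r^2 times it, then the intrinsics apply), "R" (3x3) and "t" (3): a world point X has camera coordinates R X + t. Camera axes: x right, y down, z forward; pixel columns grow to the right and rows downward; lengths in m; the calibration is good to about 2 mm. A picture is of the moment at which its call begins. There is no depth.
- r.finish_job(): hands the job in; it is judged then, once.
The state is a dict: "clock": time; "joint_pos": joint angles; "qd": joint speeds; "joint_torque": joint torques, N m; "tool_pos": TCP position; "ee_rot": TCP orientation; "ft_force": force on the tool from outside, world axes, zero at the start; "torque": the same for the moment, N m; "width": finger opening in m; "gripper_force": force on a finger pad.
Only numpy, scipy, OpenCV 4.12 (cv2) and the standard library are available. Lean on these libraries where they do the work, as an engineer would, in place of code of your own. Each camera call takes 0.05 s, during which the arm holds its last target. There are 200 camera calls.

## Task

Take the black idler roller off its axle pin for a new bearing. Use the hooked pick, not the fingers, to pull the wire spring clip out of the groove in the pin and right off it, so that it drops on the bench. Lay the pick down on the bench, then lift the roller off the pin and stand it upright in the steel tray, leaving the other things on the bench where they are.

Things in the scene. Friction and masses are not known exactly. Their poses are not given: they have to be found in the camera images.
- idler_arm: Belt idler carrier, immovable: flat grey steel arm, 64 wide, 8 thick, on the bench, with an upright axle pin. Origin: pin axis at bench level, z up, x along the arm from its bolted end to the pin (arm from x -137 to +32 mm; bare bench beyond). Pin: diameter 22, rounded top at z 71, groove (neck diameter 16) from z 52.5 to 60.5. Bolt head and two studs on the arm behind the roller reach z 22.
- pin_groove (a point): Point on the pin's axis, 53.3 mm above the idler arm's origin; the clip's origin lies here while the clip is seated. Fixed to the idler arm.
- roller: Black idler roller with a steel bearing ring inside, outside diameter 42, height 42, bore 25 mm, 0.14 kg. Stands loosely on the pin, underside 11 mm and top 53 mm above the bench. Origin: centre of its underside, z along its axis. The seated clip bars its way up; without it the roller lifts straight off the pin.
- clip: Axle clip of 5 mm round spring wire, 64 long, 34 wide, 32 g, level in the groove on top of the roller. Origin: centre of its seat (pin axis when seated), underside; x towards its closed round bow, z up. Two sprung legs pinch the neck, tails end at x -22. A level pull of 7 to 11 N along +x snaps it out after 10 mm; after 35 mm it is past the pin head and tips off the roller. It turns about the pin.
- clip_loop (a point): Centre of the gap inside the clip's bow, 29 mm from the clip's origin along its x, mid-wire height: the hook goes in here from above. The bow is round, inside width 19 mm, inner end at x 36.5, outer end at x 41.5 mm; it overhangs the roller (rim 21 mm from the axis), so the hook may go 10 mm and more below the clip. A 5 mm hook has about 5 mm of play each way.
- pick: Hooked pick, 0.12 kg: black flat-sided handle 100 long, 26 wide, 22 tall, and a cranked 5 mm steel shank whose end is bent down as a hook. Lies flat on its handle, hook down. Origin: centre of the handle's underside; x to the hook, z up. Shank: leaves the handle at x 50, rises to z 39 at x 90, level to x 120, then down to the tip. Grip the handle across its width anywhere from x -30 to +40 mm.
- pick_tip (a point): Lower end of the pick's hook: x 122.5, z 3 mm in the pick's frame (about 3 mm over the bench when the pick lies flat). The hook is open 33 mm deep below the level shank; its outer side is at x 131, and the tip leans 6 mm back towards the handle, so a wire pulled with it stays on.
- tray: Shallow open steel tray, immovable, 150 (its x) by 120 (its y) mm outside, 22 mm tall, 3 mm walls and floor. Origin: centre of its underside.
- burner_a: Oil burner, immovable obstacle between the idler and the tray. Its casing comes nearest to the robot at x 0.52, y -0.08 (world, m) with its front edge running from there to x 0.58, y -0.21; casing top 0.19 m high, so carry things over it or well in front. To the left, a drawer handle of the parts cabinet comes out to x 0.60 at y 0.23 to 0.31, 0.09 m high.
- gasket_box: Bystander: printed blue carton, 55 x 75 x 40 mm. Origin: centre of its underside.
- cell_box: Bystander: printed white carton, 45 x 45 x 60 mm. Origin: centre of its underside.
- pliers_red: Bystander: pliers with red grips, 216 mm long (its y), 16 mm high. Origin: middle of its underside.
Things that resemble listed ones, but are neither listed nor needed, are in the scene too. What is shaped like the roller but pink is not meant.

How it is judged:
On the way, in this order (a step that is already met when the one before it is completed fails the run):
1. the pick's hook has gone down inside the bow of the clip, which still sits in its groove (horizontal distance between pick_tip and clip_loop below 0.011 m and z of pick_tip in the frame of clip below 0.002 m and horizontal distance between clip and pin_groove below 0.005 m), for 0.1 s.
2. the clip is out of the groove and off the pin (horizontal distance between clip and pin_groove above 0.02 m), for 0.2 s.
3. the roller is off the pin (horizontal distance between roller and pin_groove above 0.04 m), for 0.1 s.
At the end, for the whole second after the job is handed in: The clip is off the pin (its seat more than 12 mm from the pin's axis and below 45 mm height) and down on the bench, the pick lies on the bench, and the roller stands upright (within 7 degrees) on the floor of the tray; all are at rest (horizontal distance between clip and pin_groove above 0.012 m and height (world z) of clip between -0.02 and 0.045 m and linear speed of each of clip, pick, roller below 0.02 m/s and height (world z) of pick between -0.02 and 0.03 m and x of roller in the frame of tray between -0.06 and 0.06 m and y of roller in the frame of tray between -0.045 and 0.045 m and z of roller in the frame of tray below 0.008 m and angle between roller's own z axis and vertical below 0.12 rad); the robot touches nothing.
It fails at once if the fingers push or pull the clip while it is on the pin (contact force between the fingers and clip above 1 N and horizontal distance between clip and pin_groove below 0.02 m and height (world z) of clip above 0.045 m).
It fails at once if a bystander (blue carton, white carton or pliers) is moved more than 30 mm (distance of any of gasket_box, cell_box, pliers_red from where it was at the start of the episode above 0.03 m).
It also fails if it takes over 64 s, if anything falls off the work surface, if the arm or the gripper's body presses on something with over 40 N, if the wrist force passes 120 N, or if a joint passes its speed limit or range.

## Working session

There is one attempt and no reset: what is moved stays moved. The work goes in short steps, Python scripts to look and compute and a shell command to move; the robot and the scene stay as the last step left them, time stands still between calls to the robot, and variables do not carry over. Pictures are saved under pics/ and viewed, at most 10 in all, crops included, and the job is handed in when it is done.

```bash
mkdir -p pics
cat > h.py <<'E'
import numpy as np, cv2
from rig import r
def snap(n,f=None):
    s=r.snapshot(n)
    if f: cv2.imwrite('pics/'+f,np.asarray(s['pixels']))
    return s
def ray(s,u,v):
    K=np.array([[s['fx'],0,s['cx']],[0,s['fy'],s['cy']],[0,0,1.]])
    # model: xd = x(1+k1 r^2)
    p=cv2.undistortPointsIter(np.array([[[u,v]]],float),K,np.array([s['k1'],0,0,0.]),None,None,(3,50,1e-10))[0,0]
    R=np.array(s['R']);t=np.array(s['t'])
    return -R.T@t, R.T@np.array([p[0],p[1],1.])
def onz(s,u,v,z):
    c,d=ray(s,u,v); return c+d*(z-c[2])/d[2]
def proj(s,X):
    R=np.array(s['R']);t=np.array(s['t']);p=R@np.array(X)+t;x,y=p[:2]/p[2];q=1+s['k1']*(x*x+y*y)
    return s['fx']*x*q+s['cx'],s['fy']*y*q+s['cy']
E
python3 - <<'E'
from h import *
for n in ('scene','top'):
    s=snap(n,n+'1.png'); R=np.array(s['R']);print(n,s['fx'],s['cx'],s['cy'],s['k1'],-R.T@s['t'])
print({k:v for k,v in r.get_state().items() if k in('tool_pos','ee_rot','width','ft_force','clock')})
E
```

```text
scene 449.9364433092636 319.3561731265157 234.54960862276405 0.026804016431341608 [-0.12436586  0.39650819  0.63569835]
top 556.2208100418958 328.0266370338258 249.59660711885653 -0.10798247531715702 [ 0.27462988 -0.08621048  1.50535173]
{'clock': 0.1, 'tool_pos': array([ 0.17133741, -0.65234529,  0.23041838]), 'ee_rot': array([ 9.91764121e-01,  1.28075079e-01, -1.59474903e-04, -8.22941083e-04]), 'ft_force': array([ 0.13794779, -0.30852902, -0.07556137]), 'width': 0.08555493180848886}
```

View pics/top1.png

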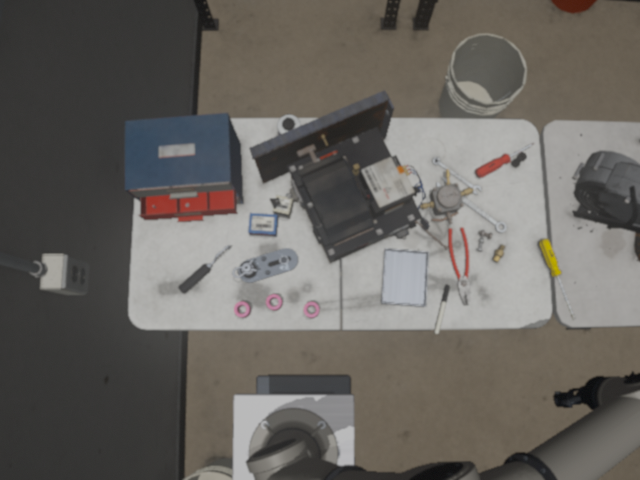

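View pics/scene1.png

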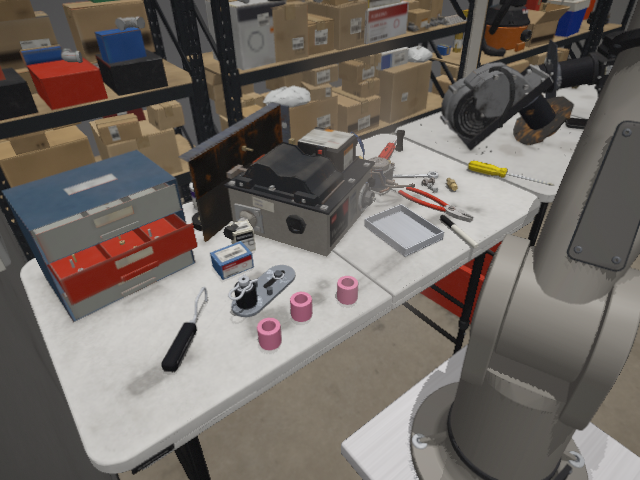

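The top view shows the pick with its handle at (195,277) and hook near (229,247). The idler spans (240–297, 265) with the roller at its left end, and the tray is at (404,277). Next I enlarge the idler and pick in both views.

Run:
```python
from h import *
a=cv2.imread('pics/top1.png')[230:305,170:310]; b=cv2.imread('pics/scene1.png')[250:375,155:305]
a=cv2.resize(a,(560,300),interpolation=cv2.INTER_CUBIC);b=cv2.resize(b,(360,300),interpolation=cv2.INTER_CUBIC)
b=cv2.resize(cv2.imread('pics/scene1.png')[255:330,190:310],(480,300),interpolation=cv2.INTER_CUBIC)
o=np.zeros((600,560,3),np.uint8);o[:300]=a;o[300:,:480]=b
cv2.imwrite('pics/c1.png',o)
s=snap('top');im=np.asarray(s['pixels'])
# dark blob of the handle
g=im.max(2);m=(g<60).astype(np.uint8)
n,l,st,c=cv2.connectedComponentsWithStats(m)
for i in range(1,n):
    x,y,w,h,A=st[i]
    if A>15 and 150<x<320 and 230<y<320:
        q=cv2.minAreaRect(np.argwhere(l==i)[:,::-1].astype(np.float32));print(st[i],c[i],q,onz(s,*c[i],0.022))
for p in ((229.5,247),(248,268),(384,250),(427,250),(426,305),(382,304)): print(p,onz(s,*p,0.02))
```

```text
(229.5, 247) [0.5429989  0.17457201 0.02      ]
(248, 268) [0.48521736 0.12282604 0.02      ]
(384, 250) [ 0.53343623 -0.24542089  0.02      ]
(427, 250) [ 0.53307564 -0.3628883   0.02      ]
(426, 305) [ 0.38355826 -0.35529898  0.02      ]
(382, 304) [ 0.38699105 -0.23711547  0.02      ]
```

View pics/c1.png

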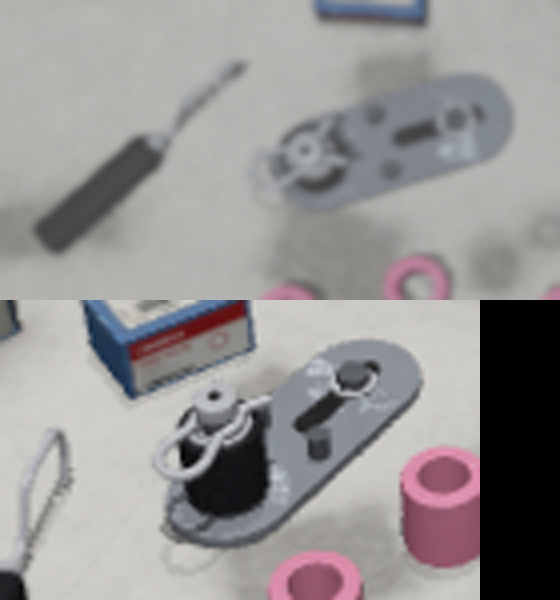

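The crop shows the clip's bow pointing away from the arm, at about top pixel (235,275), with the pin head at (247,267.5). The pick handle runs from (182.5,289) to (208.8,266). I'll measure these in both views and work out the first shifts.

```bash
cat >> h.py <<'E'
def tri(*prs):
    A=np.zeros((3,3));b=np.zeros(3)
    for s,u,v in prs:
        c,d=ray(s,u,v);d/=np.linalg.norm(d);P=np.eye(3)-np.outer(d,d);A+=P;b+=P@c
    X=np.linalg.solve(A,b);return X,[np.round(np.subtract(proj(s,X),(u,v)),1).tolist() for s,u,v in prs]
def go(pos,yaw,st=None):
    """shift (mm, tool axes) and turn to bring TCP to pos with tool x at world yaw"""
    from scipy.spatial.transform import Rotation as Ro
    st=st or r.get_state();M=Ro.from_quat(st['ee_rot']).as_matrix()
    cy=np.arctan2(M[1,0],M[0,0]);d=(cy-yaw+np.pi/2)%np.pi-np.pi/2
    return np.round(M.T@(np.array(pos)-st['tool_pos'])*1000,1),round(d,3)
E
python3 - <<'E'
from h import *
t=snap('top');s=snap('scene')
print('pin',tri((t,247,267.5),(s,243.8,278.8)), onz(t,247,267.5,.071))
print('bow',tri((t,235.5,275),(s,236.3,294.3)),onz(t,235.5,275,.056))
for im,S,roi in ((t['pixels'],t,(170,225,255,300)),(s['pixels'],s,(155,200,315,375))):
    im=np.asarray(im);x0,x1,y0,y1=roi;g=cv2.cvtColor(im,cv2.COLOR_BGR2GRAY)[y0:y1,x0:x1]
    m=(g<95).astype(np.uint8);n,l,st,c=cv2.connectedComponentsWithStats(m);i=1+st[1:,4].argmax()
    q=cv2.minAreaRect(np.argwhere(l==i)[:,::-1].astype(np.float32));print(st[i],q)
    bx=cv2.boxPoints(q)+[x0,y0];e=sorted([((bx[k]+bx[k-1])/2).tolist() for k in range(4)],key=lambda p:np.hypot(*(np.array(p)-bx.mean(0))))[2:]
    P=[onz(S,*p,.017) for p in e];print(P,np.linalg.norm(P[0]-P[1]),(P[0]+P[1])/2)
print(go([.45,-.35,.25],.257))
st=r.get_state();print(go([.45,.21,.25],.257))
E
```

```text
pin (array([0.48005366, 0.11915402, 0.06763259]), [[-0.1, -0.1], [0.2, 0.0]]) [0.47930902 0.11829343 0.071     ]
bow (array([0.46059227, 0.14904874, 0.05960427]), [[0.3, 0.2], [-0.5, -0.0]]) [0.46158469 0.1504179  0.056     ]
[  9  10  31  28 313] ((24.362945556640625, 23.418781280517578), (9.068268775939941, 35.769283294677734), 49.08561706542969)
[array([0.42557425, 0.30454395, 0.017     ]), array([0.48939425, 0.23274456, 0.017     ])] 0.09606323622192318 [0.45748425 0.26864425 0.017     ]
[  7   8  35  49 853] ((24.592309951782227, 32.33845520019531), (17.240829467773438, 56.55982971191406), 29.74488067626953)
[array([0.41332026, 0.31337672, 0.017     ]), array([0.48578476, 0.22960844, 0.017     ])] 0.1107620302333305 [0.44955251 0.27149258 0.017     ]
(array([ 346.3, -221.9,  -19. ]), np.float64(-0.0))
(array([ 488.6, -763.6,  -18.5]), np.float64(-0.0))
```

Both views agree: the pin is at (0.480, 0.119) and the pick handle centre at about (0.455, 0.270), yaw -0.85. The handle measures about 100 mm, which matches. I'll fly over to the pick.

```bash
python3 -m creep '[1,60,-40,-5,0, 1,115,-75,-10,0, 1,170,-110,-15,0, 1,225,-145,-15,0, 1,280,-180,-15,0, 1,346,-222,-15,-0.15, 1,362,-280,-15,-0.33, 1,378,-340,-15,-0.51, 1,393,-400,-15,-0.69, 1,408,-460,-15,-0.87, 1,424,-520,-15,-1.05, 1,440,-580,-15,-1.23, 1,456,-640,-15,-1.41, 1,472,-700,-15,-1.59, 1,487,-760,-15,-1.77, 1,501,-812,-15,-1.95, 1,501,-812,-15,-2.03, 1,501,-812,-15,-2.03, 1,501,-812,-15,-2.03]'
python3 - <<'E'
from h import *
s=snap('wrist','w1.png');st=r.get_state();print(st['clock'],st['joint_pos'],st['ee_rot'],-np.array(s['R']).T@s['t'],s['fx'],s['k1'])
for X in ([.455,.27,.022],[.48,.119,.071]): print(proj(s,X))
E
```

```text
clock: 2.62
tool_pos: [0.4501, 0.2582, 0.246]
ee_rot: [0.416, 0.909, -0.001, 0.0]
ft_force: [0.2, -1.6, 0.6]
width: 0.085
gripper_force: 0.0
2.675 [ 0.03273716  0.30170284 -0.80390882  1.8662281   0.24652758  1.07647329
 -0.15468653] [ 4.16145982e-01  9.09297616e-01 -5.54556375e-04  2.44669720e-04] [0.40615236 0.30925119 0.38878621] 419.1931214297517 -0.09400967922193951
(np.float64(332.66069007500795), np.float64(202.20373668924768))
(np.float64(240.4599371210311), np.float64(362.37372649995064))
```

View pics/w1.png

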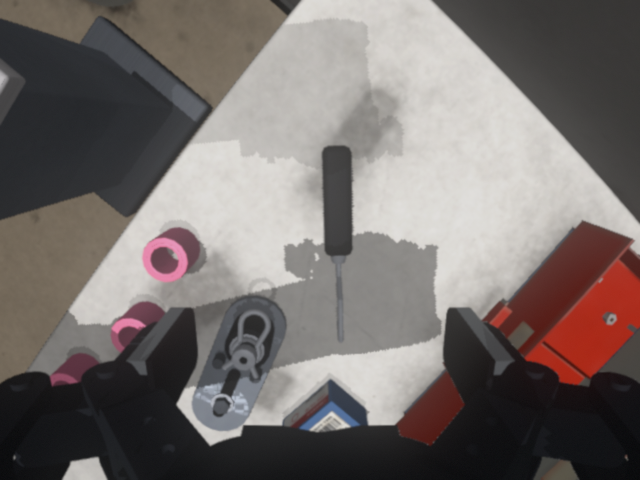

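The wrist view shows the handle from (337,147) to (339,253), the hook at (341,338), the pin head near (243,360) and the bow near (257,316). I'll zoom on the clip and measure.

Run:
```python
from h import *
im=cv2.imread('pics/w1.png');cv2.imwrite('pics/c2.png',cv2.resize(im[285:415,180:310],(780,780),interpolation=cv2.INTER_CUBIC)[:600])
s=snap('wrist');g=cv2.cvtColor(im,cv2.COLOR_BGR2GRAY)[135:262,310:370]
m=(g<75).astype(np.uint8);n,l,st,c=cv2.connectedComponentsWithStats(m);i=1+st[1:,4].argmax()
q=cv2.minAreaRect(np.argwhere(l==i)[:,::-1].astype(np.float32));print(st[i],q)
bx=cv2.boxPoints(q)+[310,135];e=sorted([((bx[k]+bx[k-1])/2).tolist() for k in range(4)],key=lambda p:p[1]);e=[e[0],e[3]]
P=[onz(s,*p,.018) for p in e];print(e,P,np.linalg.norm(P[0]-P[1]),(P[0]+P[1])/2)
H=onz(s,341,339,.01);print('hook',H);d=H-(P[0]+P[1])/2;print('yaw',np.arctan2(d[1],d[0]),np.hypot(*d[:2]));d=P[1]-P[0];print(np.arctan2(d[1],d[0]))
print(onz(s,243,360,.071))
```

```text
[  13   11   29  110 2858] ((26.981719970703125, 65.4645004272461), (108.96846008300781, 27.188549041748047), 89.31793975830078)
[[336.3331446647644, 145.984130859375], [337.6302947998047, 254.9448699951172]] [array([0.42565561, 0.30853313, 0.018     ]), array([0.49160869, 0.2353575 , 0.018     ])] 0.09851133348843023 [0.45863215 0.27194532 0.018     ]
hook [0.55440585 0.16992139 0.01      ]
yaw -0.8169867575067324 0.1399338477154882
-0.8372642883528688
[0.48036658 0.12204252 0.071     ]
```

View pics/c2.png

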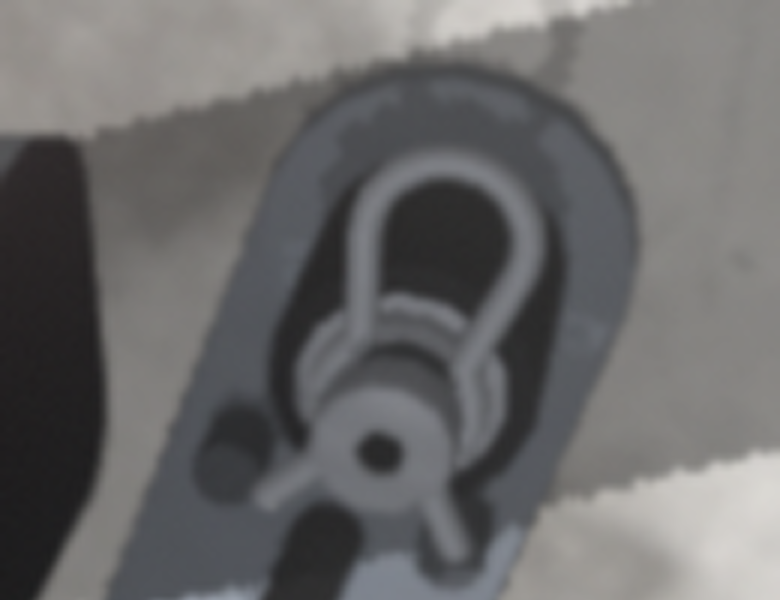

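The bow hole centre is at crop (447,242), i.e. wrist pixel (254.5,325.3). The pin head is at (243.5,360.3) and the bow's outer end at (254.2,310.8). From these I get the clip direction and the grasp shifts.

Run:
```python
from h import *
s=snap('wrist')
pin=onz(s,243.5,360.3,.071);b=onz(s,254.5,325.3,.0558);o=onz(s,254.2,310.8,.0558)
l=onz(s,180+382/6,285+235/6,.0558);q=onz(s,180+512/6,285+240/6,.0558)
print(pin,b,o,np.linalg.norm(b-pin),np.linalg.norm((o-pin)[:2]),np.linalg.norm(l-q))
for X in (b,o): d=X-pin;print(np.arctan2(d[1],d[0]),np.hypot(*d[:2]))
print('hook39',onz(s,341,339,.036))
print(go([.4575,.2715,.004],-.84+np.pi))
```

```text
[0.48097947 0.12212092 0.071     ] [0.47055131 0.14722294 0.0558    ] [0.46180394 0.15793898 0.0558    ] 0.03114317580810376 0.04062799260211831 0.019020280222447
1.964534097903834 0.027181931487928877
2.062329705056052 0.04062799260211831
hook39 [0.54436478 0.17952083 0.036     ]
(array([  5.5,  14.3, 242.3]), np.float64(-0.018))
```

Sizes agree: 19 mm inside width and 40.6 mm to the outer end. Clip yaw is about 2.03, loop at (0.468, 0.148). Now I grip the pick and lift.

```bash
python3 -m creep '[1,5,14,50,-0.02, 1,5,14,110,-0.02, 1,5,14,170,-0.02, 1,5,14,210,-0.02, 1,5,14,230,-0.02, 1,5,14,241,-0.02, 1,5,14,241,-0.02, 0,5,14,241,-0.02, 0,5,14,241,-0.02, 0,5,14,241,-0.02, 0,5,14,241,-0.02, 0,5,14,241,-0.02, 0,5,14,241,-0.02, 0,5,14,220,-0.02, 0,5,14,180,-0.02, 0,5,14,141,-0.02, 0,5,14,141,-0.02]'
python3 - <<'E'
from h import *
s=snap('wrist','w2.png');r.get_state()
E
```

```text
clock: 4.9
tool_pos: [0.4588, 0.2742, 0.1091]
ee_rot: [0.405, 0.914, 0.003, 0.002]
ft_force: [0.9, 0.1, -0.7]
width: 0.0246
gripper_force: 59.6
```

View pics/w2.png

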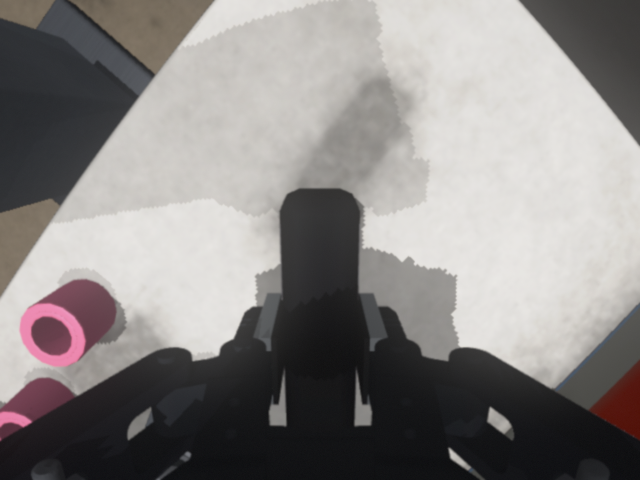

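The pick is gripped, with the handle centred between the pads at (318,300). I'll compute the shift that puts the hook above the loop.

Run:
```python
from h import *
print(go([.4129,.2591,.112],2.03))
```

```text
(array([ 19.8, -42.7,  -5. ]), np.float64(0.276))
```

```bash
python3 -m creep '[0,7,-14,-4,0.1, 0,14,-28,-5,0.2, 0,20,-43,-5,0.276, 0,20,-43,-5,0.276, 0,20,-43,-5,0.276]'
python3 - <<'E'
from h import *
s=snap('scene','s2.png');t=snap('top','t2.png')
# overlay-free crops
a=cv2.resize(t['pixels'][235:300,175:275],(600,390),interpolation=cv2.INTER_CUBIC)
b=np.asarray(s['pixels'])
print(proj(s,[.468,.148,.056]),proj(t,[.468,.148,.056]),proj(s,[.468,.148,.105]),proj(t,[.468,.148,.105]))
x,y=map(int,proj(s,[.468,.148,.08]));b=cv2.resize(b[y-45:y+45,x-70:x+30],(600,540),interpolation=cv2.INTER_CUBIC);print(x-70,y-45)
cv2.imwrite('pics/c3.png',np.hstack([cv2.resize(b,(400,360)),cv2.resize(a,(400,260))[:260].repeat(1,0) if 0 else cv2.copyMakeBorder(cv2.resize(a,(400,260)),0,100,0,0,cv2.BORDER_CONSTANT)]))
E
```

```text
clock: 5.58
tool_pos: [0.4122, 0.2586, 0.11]
ee_rot: [0.527, 0.85, -0.0, -0.0]
ft_force: [-1.4, -0.2, -1.3]
width: 0.0247
gripper_force: 59.5
(np.float64(234.56970064525038), np.float64(293.29534388392443)) (np.float64(236.4703927007007), np.float64(272.5803502775741)) (np.float64(231.15656970510878), np.float64(273.3759085331069)) (np.float64(233.43634177336713), np.float64(270.0392011454628))
162 238
```

View pics/c3.png

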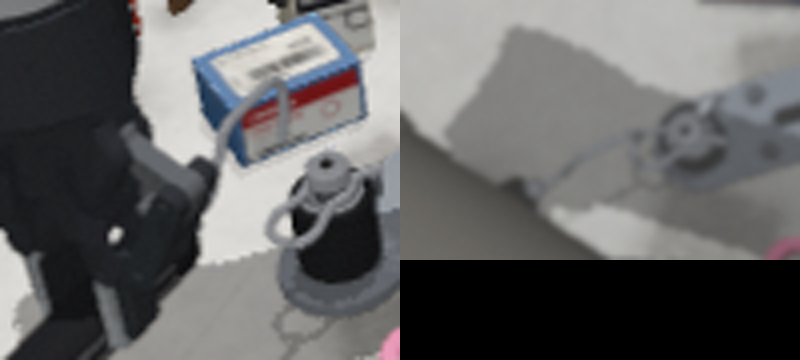

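The hook tip is at crop (282,140), i.e. scene pixel (232.5,273), within 1.3 px of the prediction. The loop is at (236.5,293.8), so lowering straight should land within about 2 mm. I lower in stages.

```bash
python3 -m creep '[0,0,0,15,0, 0,0,0,30,0, 0,0,0,38,0, 0,0,0,45,0, 0,0,0,52,0, 0,0,0,60,0, 0,0,0,60,0, 0,0,0,60,0]'
python3 - <<'E'
from h import *
s=snap('scene','s3.png');b=np.asarray(s['pixels'])
cv2.imwrite('pics/c4.png',cv2.resize(b[255:330,190:290],(600,450),interpolation=cv2.INTER_CUBIC))
print(proj(s,[.468,.148,.043]))
E
```

```text
clock: 6.68
tool_pos: [0.4119, 0.2588, 0.0504]
ee_rot: [0.527, 0.85, 0.0, 0.0]
ft_force: [0.0, -0.6, -1.0]
width: 0.0247
gripper_force: 59.5
(np.float64(235.435412940443), np.float64(298.3572284299387))
```

View pics/c4.png

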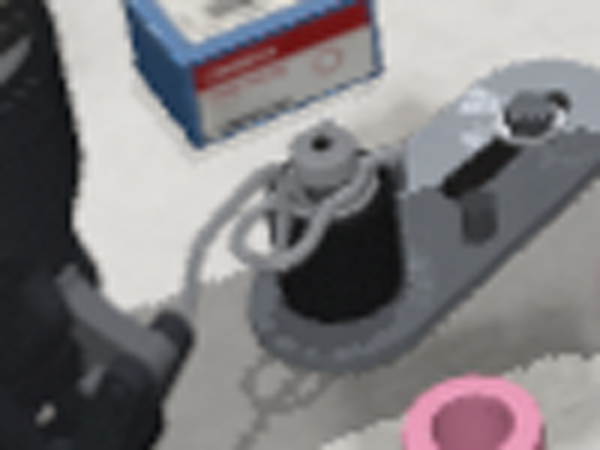

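The hook stands inside the bow at crop (275,215), with no contact force. I pull level along tool +x.

```bash
python3 -m creep '[0,3,0,0,0, 0,6,0,0,0, 0,10,0,0,0, 0,14,0,0,0, 0,18,0,0,0, 0,22,0,0,0, 0,26,0,0,0, 0,30,0,0,0, 0,34,0,0,0, 0,38,0,0,0, 0,42,0,0,0, 0,46,0,0,0, 0,52,0,0,0, 0,58,0,0,0, 0,64,0,0,0, 0,64,0,0,0, 0,64,0,0,0, 0,64,0,0,0]'
python3 - <<'E'
from h import *
s=snap('scene','s4.png');b=np.asarray(s['pixels'])
cv2.imwrite('pics/c5.png',cv2.resize(b[245:345,160:290],(780,600),interpolation=cv2.INTER_CUBIC))
E
```

```text
clock: 8.98
tool_pos: [0.3835, 0.3157, 0.0503]
ee_rot: [0.527, 0.85, -0.0, 0.0]
ft_force: [-0.3, -0.2, -1.2]
width: 0.0246
gripper_force: 59.5
```

View pics/c5.png

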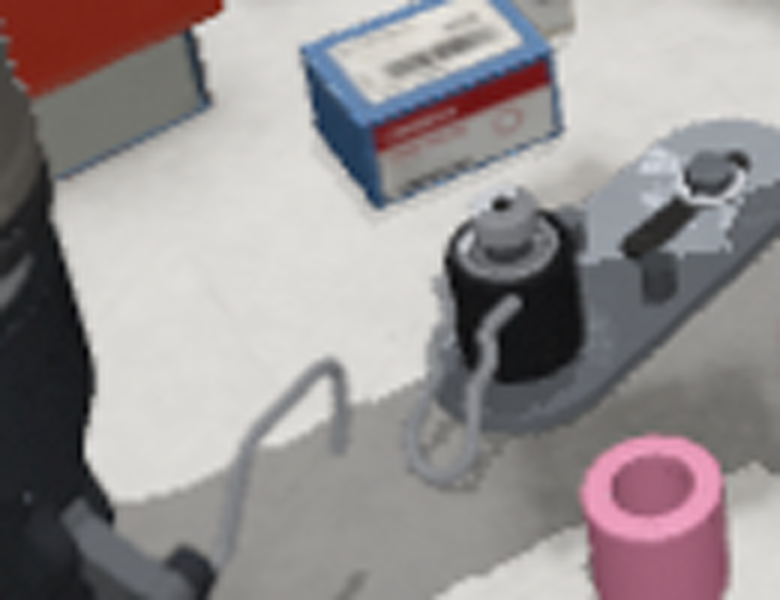

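The clip is off the pin and leans against the roller, bow down at crop (440,470) and one tail at (515,300). It should lie flat before I lift the roller, so I check what room there is to knock it aside with the hook.

Run:
```python
from h import *
s=snap('scene');pin=np.array([.4803,.121,0]);ex=np.array([np.cos(2.03),np.sin(2.03),0]);ey=np.array([ex[1],-ex[0],0])
f=lambda n,u,v,z:print(n,np.round(onz(s,160+u/6,245+v/6,z)*1000),np.round([(onz(s,160+u/6,245+v/6,z)-pin)@ex*1000,(onz(s,160+u/6,245+v/6,z)-pin)@ey*1000]))
f('bow',438,478,.002);f('bowR',478,430,.015);f('bowL',412,430,.015);f('legR',515,300,.05);f('carton',380,205,0);f('cartonL',318,125,0);f('pink',590,560,0);f('pinktop',585,480,.042);f('hook',340,448,.043)
```

```text
bow [449. 170.   2.] [57. -6.]
bowR [447. 155.  15.] [ 45. -15.]
bowL [460. 171.  15.] [53.  4.]
legR [457. 131.  50.] [ 20. -17.]
carton [579. 121.   0.] [-44.  88.]
cartonL [633. 118.   0.] [-71. 136.]
pink [392. 149.   0.] [ 64. -67.]
pinktop [385. 151.  42.] [ 69. -72.]
hook [441. 201.  43.] [89.  0.]
```

There is ample room: the carton is at y +88 and the pink roller at y -67. I sweep the hook sideways from +40 to -38 through the leaning clip.

```bash
python3 -m creep '[0,0,21,0,0, 0,0,42,0,0, 0,-20,42,14,0, 0,-45,42,28,0, 0,-45,42,28,0, 0,-45,32,28,0, 0,-45,22,28,0, 0,-45,12,28,0, 0,-45,2,28,0, 0,-45,-8,28,0, 0,-45,-18,28,0, 0,-45,-28,28,0, 0,-45,-36,28,0, 0,-45,-36,28,0, 0,-30,-36,0,0, 0,0,-36,0,0, 0,10,-20,0,0, 0,10,-20,0,0]'
python3 - <<'E'
from h import *
s=snap('scene','s5.png');b=np.asarray(s['pixels'])
cv2.imwrite('pics/c6.png',cv2.resize(b[245:345,160:290],(780,600),interpolation=cv2.INTER_CUBIC))
E
```

```text
clock: 11.32
tool_pos: [0.3617, 0.3177, 0.0506]
ee_rot: [0.527, 0.85, 0.001, -0.0]
ft_force: [-0.5, -0.9, -1.3]
width: 0.0246
gripper_force: 59.5
```

View pics/c6.png

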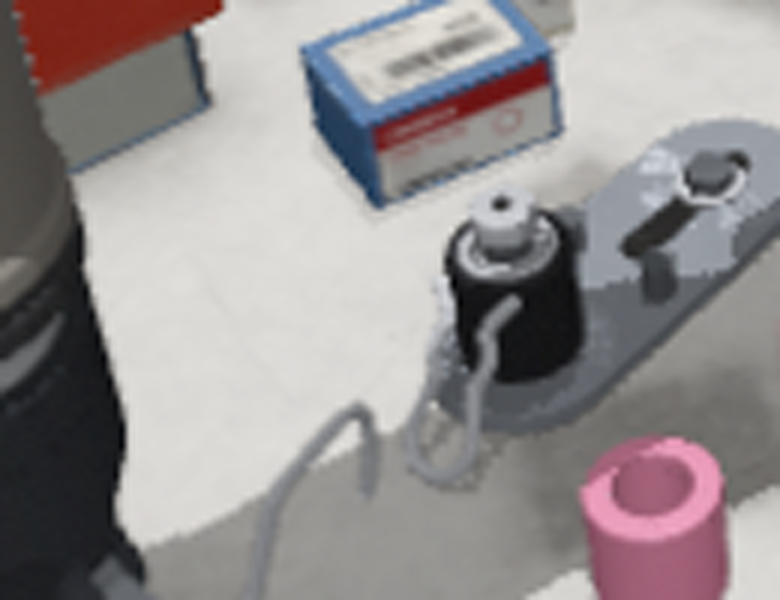

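The hook at crop (370,490) passed just over the bow and the clip has not moved. The wire plane there is about 17 mm high, level with the tip. I repeat the sweep 10 mm closer to the roller, then check numerically, because the viewing allowance is now used up.

```bash
python3 -m creep '[0,0,30,0,0, 0,-10,62,0,0, 0,-40,62,15,0, 0,-64,62,31,0, 0,-64,62,31,0, 0,-64,52,31,0, 0,-64,44,31,0, 0,-64,36,31,0, 0,-64,28,31,0, 0,-64,20,31,0, 0,-64,12,31,0, 0,-64,4,31,0, 0,-64,-4,31,0, 0,-64,-12,31,0, 0,-64,-18,31,0]'
python3 - <<'E'
from h import *
s=snap('scene','s6.png');a=cv2.imread('pics/s5.png')[245:345,200:290];b=np.asarray(s['pixels'])[245:345,200:290]
d=(cv2.absdiff(a,b).max(2)>40)
for y in range(0,100,3): print(245+y,''.join('#' if d[y:y+3,x:x+2].any() else '.' for x in range(0,90,2)))
E
```

```text
clock: 13.25
tool_pos: [0.3728, 0.2504, 0.0193]
ee_rot: [0.527, 0.85, -0.0, 0.0]
ft_force: [0.2, 0.0, -1.1]
width: 0.0245
gripper_force: 59.5
245 #######......................................
248 #######......................................
251 #######......................................
254 #######......................................
257 ########.....................................
260 ######.......................................
263 #######......................................
266 ########.....................................
269 #########....................................
272 ##########...................................
275 ##########...................................
278 ###########............#...................##
281 ##########........##.###.##.........#########
284 ###########......###.....##........######....
287 ###########......######..##.#...##.#######...
290 ###########......#.###......#.####..####.....
293 ###########.....##...###...####..............
296 ############......#.####...##................
299 ############......#######..##................
302 ############....###.##.####.#................
305 ############.....#####.####..#...............
308 ############...#...##.####...##..............
311 ############.#.##..#.###.#....##.............
314 ##############.....###...##....##............
317 ############....................####.#.......
320 ############.................#####.......####
323 #############...............###.........#####
326 ##############..........................####.
329 ##############...........................#...
332 ################..###........................
335 ######################.....##................
338 ######################...####................
341 #####################.#####..................
344 ####################.###.....................
```

```bash
python3 -m creep '[0,15,-5,0,0, 0,40,-10,-10,0, 0,70,-10,-31,0, 0,70,0,-31,0, 0,70,0,-31,0]'
python3 - <<'E'
from h import *
s=snap('scene','s7.png');t=snap('top','t7.png');a=cv2.imread('pics/s4.png');b=np.asarray(s['pixels'])
g=lambda i:cv2.cvtColor(i,cv2.COLOR_BGR2GRAY)
print(proj(s,[.428,.139,.013]))
print('before');print(g(a)[290:328:3,226:260:2]);print('now');print(g(b)[290:328:3,226:260:2])
E
```

```text
clock: 13.92
tool_pos: [0.3427, 0.3141, 0.0503]
ee_rot: [0.527, 0.85, 0.0, 0.0]
ft_force: [0.2, 0.2, -1.5]
width: 0.0246
gripper_force: 59.5
(np.float64(252.16658434789468), np.float64(319.45970619109517))
before
[[219 219 214 208  83  26  87 131 111 124 133  92  38  25  20  70  99]
 [217 217 216 160 127  19  21  23  27  25  23  22  20  18  18  51 101]
 [215 215 216 206 138  31  22  23  89 129  68  21  20  20  19  36 110]
 [217 213 214 170 129  26  22  95 114  28  23  22  21  20  19  26 120]
 [217 215 206 135 144  55  20 107 118  22  20  20  19  21  19  33 118]
 [218 216 203 139 103  75  19 112 116  22  21  23  21  20  34  83 106]
 [219 207 160 130  83  81 111 121  57  21  33  47  76  80  81 102 102]
 [150 150 137 111  82  81 138  97  81  82  82  82  82 100 102  96  81]
 [149 135 123 148 132  84 138  96  88  89  92  95  90  86  83  91 113]
 [143 142 139 124 128 144 135 113 109 103  94 106 106 110 114 114 112]
 [146 141 116 145 148 142 135 119 111 133 125 115 112 117 118 112 113]
 [148 120 141 141 138 129 117 123 139 136 130 123 115 114 116 118 163]
 [151 150 147 136 117 123 117 144 1
[... 264 characters left out ...]
214 208 160  73  23  22 162 140  63  22  20  20  89 126  86]
 [217 215 217 159 157 138  19  22  21  30 106 128  20  21  25  92 147]
 [218 216 209 159 159 144  43  22  24  21  85 128  21  19  30  77 130]
 [219 218 208 143 159 144 140 124  57  34  85 145  71  78  82  81 137]
 [217 217 218 191 124 158 152  95  80  83  82  89 135 120 102  85  84]
 [215 216 216 214 198  90  87  92  93  98  98  87 108 129  83  85  98]
 [183 195 216 216 170 148 142 130 134 102  93  89 115 139 114 113 107]
 [125 107 165 149 148 145 143 144 139 133 125  91  91 140 113 112 113]
 [141 119 131 148 146 147 145 144 139 136 130 122 114 112 144 116 118]
 [147 121 128 150 148 146 146 144 142 137 131 122 115  89  88 114 123]]
```

The clip has moved: its wire now runs through about (244,299)–(252,315) in the scene view. I lay the pick back where it came from, then inspect the clip from above with the wrist camera.

Run:
```python
from h import *
print(go([.4588,.2742,.09],2.307),go([.4588,.2742,.0088],2.307))
```

```text
(array([-86.2,  87.6, -40.4]), np.float64(-0.277)) (array([-86.1,  87.7,  40.8]), np.float64(-0.277))
```

```bash
python3 -m creep '[0,-15,15,-40,0, 0,-45,45,-40,-0.14, 0,-86,88,-40,-0.277, 0,-86,88,-20,-0.277, 0,-86,88,10,-0.277, 0,-86,88,30,-0.277, 0,-86,88,38,-0.277, 0,-86,88,41,-0.277, 0,-86,88,41,-0.277, 1,-86,88,41,-0.277, 1,-86,88,41,-0.277, 1,-86,88,41,-0.277, 1,-86,88,41,-0.277, 1,-86,88,20,-0.277, 1,-86,88,-20,-0.277, 1,-86,88,-80,-0.277, 1,-86,88,-140,-0.277, 1,-86,88,-200,-0.277, 1,-86,88,-200,-0.277]'
python3 - <<'E'
from h import *
s=snap('wrist','w3.png');g=cv2.cvtColor(np.asarray(s['pixels']),cv2.COLOR_BGR2GRAY)[135:280,280:400]
m=(g<75).astype(np.uint8);n,l,st,c=cv2.connectedComponentsWithStats(m);i=1+st[1:,4].argmax();print(st[i],onz(s,*(c[i]+[280,135]),.018))
print(go([.4803,.121,.25],2.03))
E
```

```text
clock: 16.4
tool_pos: [0.461, 0.2779, 0.2566]
ee_rot: [0.405, 0.914, 0.004, 0.003]
ft_force: [-0.2, 0.2, -0.4]
width: 0.0853
gripper_force: 0.0
[  22   18   27  106 2663] [0.45930222 0.27714151 0.018     ]
(array([-128.7,  -89.5,    3.4]), np.float64(0.278))
```

The pick lies flat at its old place, centroid (0.459, 0.277). Now over the roller to find the clip.

```bash
python3 -m creep '[1,-30,-20,3,0.07, 1,-65,-45,3,0.14, 1,-100,-70,3,0.21, 1,-129,-90,3,0.278, 1,-129,-90,3,0.278, 1,-129,-90,3,0.278]'
python3 - <<'E'
from h import *
s=snap('wrist','w4.png');g=cv2.GaussianBlur(cv2.cvtColor(np.asarray(s['pixels']),cv2.COLOR_BGR2GRAY),(3,3),0)
print(proj(s,[.4803,.121,.071]),proj(s,[.4803,.121,.0]))
pin=np.array([.4803,.121,0]);ex=np.array([np.cos(2.03),np.sin(2.03),0]);ey=np.array([ex[1],-ex[0],0])
print('rows x=72..-36 step 4, cols y=-72..48, z=.03')
for x in range(72,-40,-4):
    print('%4d'%x,' '.join('%3d'%g[int(round(v)),int(round(u))] for y in range(-72,50,4) for u,v in [proj(s,pin+ex*x/1000+ey*y/1000+[0,0,.03])]))
E
```

```text
clock: 17.2
tool_pos: [0.4786, 0.1201, 0.2469]
ee_rot: [0.527, 0.85, -0.0, -0.001]
ft_force: [0.2, 0.6, -0.0]
width: 0.0852
gripper_force: 0.0
(np.float64(322.52950532721763), np.float64(220.14204001516447)) (np.float64(322.07691291927426), np.float64(204.58286695073403))
rows x=72..-36 step 4, cols y=-72..48, z=.03
  72 111  82 143 182 180 185 185 180 175 178 182 188 191 194 193 194 196 196 194 193 196 193 192 193 199 220 216 195 198 195 197
  68 157  80  97 159 174 172 170 171 169 177 180 187 192 193 195 194 194 195 195 196 199 194 191 191 195 201 196 195 198 197 198
  64 160  81  83 106 173 162 145 157 165 169 179 182 187 192 193 195 193 193 193 194 195 194 194 195 198 198 196 190 198 199 200
  60 160  81  82 102 143 150 140 146 156 171 170 178 185 190 191 188 189 193 194 195 193 191 195 195 198 199 197 192 197 196 199
  56 153  79  86  99 119 142 140 147 150 160 167 173 183 188 186 188 188 190 190 192 192 193 194 196 197 198 195 193 196 197 199
  52 104  79  95  94 135 142 144 141 142 141 151 164 173 178 181 186 190 189 190 191 192 192 191 194 193 197 197 193 197 199 199
  48  80
[... 2129 characters left out ...]
196 201 198 185 133  65 128 150 170 190 139 137 136 136
 -20 195 189 179 176 190 195 203 211 211 209 148 149 146 138 116  64 101 163 173 150  83  66  93 110 107 145 136 136 136 137 135
 -24 199 193 191 193 196 202 207 211 210 200 147 149 122  99 100  91  70  63  62  63  72  98 100 103 102 131 132 131 132 136 135
 -28 208 203 201 203 204 208 212 212 210 185 147 129 108  96  98  99  99  97  97 128 106  98  98 107 103 127 126 125 127 131 133
 -32 209 205 208 208 208 210 215 216 215 174 146  74  61  83  97  98  97  96  96 133 102  94  97  97  98 121 124 122 125 129 132
 -36 209 210 210 210 214 215 217 216 217 157 140  94  76  75  97  96  97  97  96  98  83  66  84  96  95 112 115 117 121 125 130
```

The wire is now found on the robot side of the roller. The bow is near frame (32,-52), world yaw about 3.05, with the tails still leaning on the roller. I'll grip with the fingers closing along world y, clear of the clip, and refine the pin position from its dark centre hole.

Run:
```python
from h import *
s=snap('wrist');g=cv2.cvtColor(np.asarray(s['pixels']),cv2.COLOR_BGR2GRAY)
u,v=map(int,proj(s,[.4803,.121,.071]));w=g[v-14:v+15,u-14:u+15];n,l,st,c=cv2.connectedComponentsWithStats((w<110).astype(np.uint8))
for i in range(1,n):
    if st[i,4]>4: print(st[i],c[i]+[u-14,v-14],onz(s,*(c[i]+[u-14,v-14]),.071))
# roller black ring
w=g[v-60:v+60,u-60:u+60];m=(w<82).astype(np.uint8);n,l,st,c=cv2.connectedComponentsWithStats(m);i=l[60-14:75,:][:, :];k=1+st[1:,4].argmax();print(st[k],onz(s,*((st[k,:2]+st[k,2:4]/2)+[u-60,v-60]),.053))
st=r.get_state();print(go([.4803,.121,.10],np.pi-1e-3,st), st['joint_pos'])
```

```text
[ 0  4  2 14 21] [308.38095238 216.9047619 ] [0.46947595 0.11897393 0.071     ]
[12 10  7  7 43] [322.88372093 219.11627907] [0.48032179 0.12240277 0.071     ]
[20 23  9  6 27] [333.37037037 232.55555556] [0.49245546 0.11645318 0.071     ]
[ 0 24  8  5 19] [310.21052632 232.89473684] [0.47634503 0.10815406 0.071     ]
[ 35  25  50  56 808] [0.47918629 0.12335344 0.053     ]
(array([ -0.6,   1.5, 147.1]), np.float64(-1.108)) [ 0.26864573  0.23623085 -0.73458264  1.92123471  0.18085311  1.0510761
 -0.08093303]
```

```bash
python3 -m creep '[0.65,1,2,20,-0.18, 0.65,1,2,50,-0.36, 0.65,1,2,80,-0.54, 0.65,1,2,110,-0.72, 0.65,1,2,130,-0.9, 0.65,1,2,150,-1.08, 0.65,1,2,150,-1.11, 0.65,1,2,170,-1.11, 0.65,1,2,195,-1.11, 0.65,1,2,210,-1.11, 0.65,1,2,217,-1.11, 0.65,1,2,217,-1.11]'; python3 -c "
from h import *
s=snap('scene','s8.png');st=r.get_state();print(st['joint_pos'])"
```

```text
clock: 18.8
tool_pos: [0.4806, 0.1215, 0.0302]
ee_rot: [0.001, 1.0, -0.0, -0.0]
ft_force: [0.0, -0.4, 0.4]
width: 0.0555
gripper_force: 0.0
[ 0.22808706  0.60590432 -0.75114225  2.08620914  0.65171003  0.69572954
  0.61273498]
```

No contact on the way down. Close and lift straight up.

```bash
python3 -m creep '[0,0,0,0,0, 0,0,0,0,0, 0,0,0,0,0, 0,0,0,0,0, 0,0,0,-10,0, 0,0,0,-25,0, 0,0,0,-40,0, 0,0,0,-60,0, 0,0,0,-80,0, 0,0,0,-110,0, 0,0,0,-160,0, 0,0,0,-210,0, 0,0,0,-230,0, 0,0,0,-230,0]'
python3 - <<'E'
from h import *
s=snap('wrist','w5.png');g=cv2.GaussianBlur(cv2.cvtColor(np.asarray(s['pixels']),cv2.COLOR_BGR2GRAY),(3,3),0)
s=snap('scene','s9.png');g=cv2.cvtColor(np.asarray(s['pixels']),cv2.COLOR_BGR2GRAY)
print(proj(s,[.48,.1215,.26]),proj(s,[.48,.1215,.22]))
print('clip area');print(g[280:335:3,222:268:2])
u,v=map(int,proj(s,[.48,.1215,.22]));print('held',u,v);print(g[v-24:v+30:3,u-34:u+36:3])
print(go([.459,-.30,.26],np.pi-1e-3))
E
```

```text
clock: 20.6
tool_pos: [0.4811, 0.1213, 0.2614]
ee_rot: [0.001, 1.0, -0.0, 0.001]
ft_force: [0.7, 0.2, -2.4]
width: 0.0395
gripper_force: 60.8
(np.float64(229.50253217609898), np.float64(191.76767007347115)) (np.float64(232.64652508766227), np.float64(212.09976357360992))
clip area
[[114 115 125 143 144 145 144 142 179 198 185 191 200 167 112  78  65 100
   95  96  97  96  96]
 [145 146 147 144 144 143 144 144 125 133 150 142 129 112 107  58  67  62
   98  96  98  91  33]
 [148 148 147 148 148 147 143 141 135  86  78  76  60  65 176  86  63  64
  151 152 143  40  42]
 [148 147 147 146 144 141 141 143 136 145 164 174 150 125 115 151 149 151
  151 151 151 150 121]
 [147 147 147 147 146 144 143 143 144 109 120 131 127 121 116 176 150 150
  152 152 152 151 141]
 [145 168 144 144 144 144 142 141 146 123 122 130 128 124 112 169 168 172
  164 152 152 150 147]
 [169 211 211 209 209 209 178 152 153 112 119 129 129 124 115 166 186 188
  194 192 150 150 150]
 [214 210 210 211 211 168 153 154 165 193 116 127 131 126 117 140 201 145
  180 181 163 150 150]
 [214 213 213 211 203 155 155 154 161 177 
[... 2211 characters left out ...]
 208 214  99
  101  96 104 102  95  96]
 [ 54  37  31  31  31  34  34  32  34  33 178 194  90 191 215 196 193 197
   97  87 105 103  96  96]
 [ 27  31  31  34  34  33  32  34  37  73  74  79  74 101 142 112 190 214
  172 108 129 106  96  97]
 [137  59  33  39  36  34  35  37 197  34  32  59  60 200 201 202 212 136
  141 104 105 101  91  97]
 [211 209  43  43  39  39 116 195 202  38  32  34 202 142 137  91  30  20
   55  97  98  97  85  94]
 [206 204  58  48  46 175 193 202 211  33  35  35  96  22  68  94 102  41
   40 167 165 161  98  97]
 [200 193  70  50 184 200 204 209 208 209 211  51 113  50  27  31 125 133
  100 188 183 178 178 177]]
(array([  19.9, -420.6,   -0.6]), np.float64(-0.001))
```

The roller is gripped (39.5 mm wide, 61 N) and off the pin. Carry it to the tray in front of the burner, at height.

```bash
python3 -m creep '[0,3,-30,0,0, 0,6,-75,0,0, 0,9,-125,0,0, 0,12,-180,0,0, 0,14,-235,0,0, 0,16,-290,0,0, 0,18,-345,0,0, 0,20,-390,0,0, 0,20,-421,0,0, 0,20,-421,0,0, 0,20,-421,30,0, 0,20,-421,80,0, 0,20,-421,130,0, 0,20,-421,170,0, 0,20,-421,190,0, 0,20,-421,190,0]'
python3 - <<'E'
from h import *
t=snap('top','t9.png');s=snap('scene','s10.png')
for n,S,roi in (('top',t,(370,440,235,320)),('scene',s,(355,450,195,260))):
    x0,x1,y0,y1=roi;im=np.asarray(S['pixels'])[y0:y1,x0:x1].astype(int)
    print(n,[round(p) for p in im.reshape(-1,3).mean(0)])
w=snap('wrist','w6.png');print(proj(w,[.459,-.30,.0]),[proj(w,p) for p in ([.5334,-.2454,.022],[.533,-.3629,.022],[.3836,-.3553,.022],[.387,-.2371,.022])])
# tray from first scene image
a=cv2.imread('pics/scene1.png');class_=None
S=s
for p in ((365,226),(400,206),(443,236),(411,252)): print(p,onz(S,*p,.022))
E
```

```text
clock: 22.7
tool_pos: [0.4592, -0.2984, 0.069]
ee_rot: [0.0, 1.0, 0.001, -0.001]
ft_force: [-0.5, 0.2, -0.7]
width: 0.0398
gripper_force: 60.9
top [115, 117, 117]
scene [135, 136, 141]
(np.float64(317.89814947168844), np.float64(255.98034263074908)) [(np.float64(419.2584662945506), np.float64(399.1903017567882)), (np.float64(202.00078533754242), np.float64(398.6567281910012)), (np.float64(192.6361669676901), np.float64(107.96809672905982)), (np.float64(458.1395009835844), np.float64(115.54691179030365))]
(365, 226) [ 0.51187858 -0.22508048  0.022     ]
(400, 206) [ 0.52145115 -0.35421501  0.022     ]
(443, 236) [ 0.36879692 -0.33594337  0.022     ]
(411, 252) [ 0.37398389 -0.23492238  0.022     ]
```

Tray centre agrees in both views. Lower, release and rise.

```bash
python3 -m creep '[0,0,0,20,0, 0,0,0,35,0, 0,0,0,42,0, 0,0,0,46,0, 0,0,0,46,0, 0.3,0,0,46,0, 0.65,0,0,46,0, 0.65,0,0,46,0, 0.65,0,0,46,0, 0.65,0,0,30,0, 0.65,0,0,0,0, 0.65,0,0,-60,0, 0.65,0,0,-120,0, 0.65,0,0,-180,0, 0.65,0,0,-180,0]'
python3 - <<'E'
from h import *
s=snap('wrist','w7.png');im=np.asarray(s['pixels']);g=cv2.cvtColor(im,cv2.COLOR_BGR2GRAY)
u,v=map(int,proj(s,[.459,-.2984,.045]));x0,y0=u-70,v-70;w=g[y0:v+70,x0:u+70]
n,l,st,c=cv2.connectedComponentsWithStats((w<70).astype(np.uint8));k=1+st[1:,4].argmax();print(st[k],onz(s,*((st[k,:2]+st[k,2:4]/2)+[x0,y0]),.045))
print(go([.4803,.1215,.25],2.03))
E
```

```text
clock: 24.72
tool_pos: [0.4629, -0.3003, 0.2565]
ee_rot: [0.001, 1.0, -0.003, 0.004]
ft_force: [0.2, -0.4, -0.8]
width: 0.0554
gripper_force: 0.0
[ 48  42  46  50 616] [ 0.4562996 -0.2980623  0.045    ]
(array([-18.5, 421.5,   2. ]), np.float64(1.11))
```

The roller stands upright in the tray at (0.456, -0.298). Now I check that the clip's seat is far enough from the pin axis.

```bash
python3 -m creep '[0.65,-2,40,2,0, 0.65,-4,95,2,0.1, 0.65,-6,150,2,0.28, 0.65,-9,205,2,0.46, 0.65,-11,260,2,0.64, 0.65,-13,315,2,0.82, 0.65,-15,370,2,1.0, 0.65,-18,421,2,1.11, 0.65,-18,421,2,1.11, 0.65,-18,421,2,1.11, 0.65,-18,421,2,1.11]'
python3 - <<'E'
from h import *
s=snap('wrist','w8.png');g=cv2.GaussianBlur(cv2.cvtColor(np.asarray(s['pixels']),cv2.COLOR_BGR2GRAY),(3,3),0)
pin=np.array([.4803,.1215,0]);ex=np.array([1,0,0]);ey=np.array([0,1.,0])
print('rows dx, cols dy=40..-44, z=.010')
for x in range(28,-84,-4):
    print('%4d'%x,' '.join('%3d'%g[int(round(v)),int(round(u))] for y in range(40,-48,-4) for u,v in [proj(s,pin+ex*x/1000+ey*y/1000+[0,0,.010])]))
E
```

```text
clock: 26.15
tool_pos: [0.4785, 0.1193, 0.2477]
ee_rot: [0.528, 0.849, -0.001, -0.0]
ft_force: [-0.5, -0.5, 0.2]
width: 0.0557
gripper_force: 0.0
rows dx, cols dy=40..-44, z=.010
  28 224 222 224 224 224 222 183 151 158 184 217 209 174 149 105 103 102 100  77  63  75  98
  24 224 227 224 221 204 155 158 157 158 175 193 194 167 165 129 103 102 101  99  94 100 100
  20 225 227 225 210 154 160 159 160 151 125 119 118 153 163 114 105 101 100 100 100 100 100
  16 224 224 224 167 161 162 161 160 132 126 132 155 201 194 174 111 103 101 101 100 100 100
  12 223 223 219 160 163 163 163 179 169 149 155 213 216 210 206 185 126 102 101 100 100 100
   8 224 225 189 164 163 163 165 226 141 114 219 218 104  85 205 197 158 104 103 102 101 109
   4 223 223 161 163 164 163 200 203  99 125 225 224 115  95 208 198 159 110 104 108 140 149
   0 207 223 156 164 163 162 182 150  99 152 201 228 223 222 212 174 172 163 139 152 151 117
  -4 197 221 152 163 164 158 144 164 102 123 148 194 218 210 171 154 156 155 153 152 145  80
  -8 217 222 158 164 163 153 141 178 128 106 113 146 182 155 187 157 159 154 153 153
[... 982 characters left out ...]
0 155 193 161 156 160 163 164 159 159 159 163 167
 -56 181 175 163 144 142 161 142 160 161 160 144 201 157 156 155 158 159 158 161 158 161 164
 -60 178 176 162 147 145 144 175 154 154 151 189 169 157 160 156 159 156 160 166 161 161 163
 -64 173 166 153 154 145 145 144 172 196 186 166 163 161 164 160 159 157 161 164 162 160 161
 -68 171 164 150 145 146 151 148 159 159 159 165 165 166 168 162 157 160 159 159 166 164 163
 -72 177 158 145 146 145 147 163 170 159 154 158 162 161 162 157 155 158 163 161 164 163 170
 -76 182 165 156 153 139 128 143 154 156 159 157 160 160 161 154 155 160 165 161 160 161 177
 -80 189 178 180 153 103  99  96  96  98 128 167 164 166 158 156 159 163 164 166 164 168 159
```

The bow's outer end is 63 mm from the pin axis, so the clip's seat is about 22 mm off the pin and the clip lies low. The roller is in the tray, the pick is flat and the arm is clear. I hand in.

```bash
python3 -c "
from rig import r
print(r.finish_job())"
```

```text
the job is handed in; nothing more can be done
None
```

The job is handed in at about 26 s of the 64 s allowed, with no verdict returned: the clip is off the pin and down beside it, its seat about 22 mm from the pin's axis; the pick lies flat where it started; and the roller stands upright in the tray.

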